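# Sweep desoldered parts into the bench tray

### The job

Three desoldered parts lie loose on the electronics bench mat: a finned heat sink, a relay and a ring-shaped choke. Sweep them across the mat, over the lip and through the open front of the low metal tray until all three lie wholly inside it, then back away. Push them gently along the surface, never pinching, lifting or carrying them, and leave the solder reel, flux bottle, circuit board and tweezers where they are.

Things in the scene. Friction and masses are not known exactly. Their poses are not given: they have to be found in the camera images.
- tray: Low sheet-aluminium tray, stuck to the mat, so it stays put: 132 (its x) by 240 (its y) by 28 mm high. Origin: centre of its footprint, at mat height. Open front at x = -65 mm over the full width; back wall's inner face at x = +65 mm, side walls' at y = -118 and +118 mm. Walls 2 mm thick; the sides are 14 mm high over the front 22 mm. Floor 1.5 mm thick, sloping to the mat over the front 16 mm (the lip).
- tray_mouth (a point): Middle of the tray's open front edge, at mat height; axes as the tray's: +x points from here into the tray. The flat bench mat on which everything lies has its top at z = 2 mm.
- heatsink: Loose aluminium heat sink, lying on its base with six upright fins: 30 (its x, along the fins) by 26 (its y) by 15 mm high (its z), about 18 g. Origin at its centre, 7.5 mm above the mat.
- relay: Loose black plastic relay lying upside down with short thin pins up: 32 (its x) by 27 (its y) by 20 mm high (pins 4 mm more), about 28 g. Origin at the centre of the case, 10 mm above the mat.
- choke: Loose toroidal choke, a copper-wound ring lying flat on a black base: 30 mm across, 14 mm high, about 26 g. Origin at its centre, 7 mm above the mat. Its hole is closed.
- reel: Bystander: upright reel of solder with white flanges, 56 mm across, 42 mm high, standing among the parts. Origin: centre of its underside.
- bottle: Bystander: white plastic flux bottle with a pointed tip, 38 mm across, 94 mm high, light, beyond the parts. Origin: centre of its underside.
- board: Bystander: green circuit board with components on four short feet, 100 (its x) by 80 (its y) mm, 26 mm high over all, to the right of the parts. Origin: centre of its underside.
- tweezers: Bystander: dark steel tweezers lying flat, 128 mm long (its x), 15 mm wide, 7 mm high, beyond the parts. Origin: about the middle of their length, underside.
Not all that is in view belongs to the job. Of the things shaped like the relay, the black one is meant. Leave any turquoise look-alike of the choke alone.

How it is judged (in metres and radians):
At the end, for the whole second after the job is handed in: The heat sink, the relay and the choke all rest in the tray between its walls, each with its centre at least 20 mm behind the tray's open front edge (so wholly inside), at rest (under 20 mm/s), centre below 32 mm above the bench (x of heatsink in the frame of tray between -0.045 and 0.068 m and y of heatsink in the frame of tray between -0.12 and 0.12 m and height (world z) of each of heatsink, relay, choke below 0.032 m and linear speed of each of heatsink, relay, choke below 0.02 m/s and x of relay in the frame of tray between -0.045 and 0.068 m and y of relay in the frame of tray between -0.12 and 0.12 m and x of choke in the frame of tray between -0.045 and 0.068 m and y of choke in the frame of tray between -0.12 and 0.12 m); the robot touches nothing.
It fails at once if a part is lifted or carried (its centre more than 32 mm above the bench) (height (world z) of any of heatsink, relay, choke above 0.032 m).
It fails at once if a part is pinched or pressed hard (over 20 N from the fingers) (contact force between the fingers and heatsink above 20 N or contact force between the fingers and relay above 20 N or contact force between the fingers and choke above 20 N).
It fails at once if the solder reel, flux bottle, circuit board or tweezers are moved by more than 10 mm (distance of any of reel, bottle, board, tweezers from where it was at the start of the episode above 0.01 m).
It also fails if it takes over 69 s, if anything falls off the work surface, if the arm or the gripper's body presses on something with over 40 N, if the wrist force passes 120 N, or if a joint passes its speed limit or range.

### The arm

A 7-joint arm with a two-finger parallel gripper is mounted at the origin on the work surface. World frame = base frame: x ahead of the robot, y to its left, z up, the work surface at z = 0. Lengths are in mm, angles in degrees, forces in N, time in s.
With the tool pointing down it reaches from about 425 to 800 mm from the base axis. Payload 8.3 kg.
Tool frame: the origin (TCP) lies midway between the tips of the shut fingers; the grasp point (between the pads) lies 19 mm behind it; z points along the fingers, x is the direction in which the jaws open and shut, and the axes are right-handed (so a half turn about z gives the same grasp; the last joint's range is limited). The gripper opens to 85 mm and grips with 20 to 120 N. Pads are 22 mm wide; open, the fingers measure 114 mm over their backs; the gripper's body (76 mm by 85 mm) begins 54 mm behind the grasp point. The pads swing forward as they close: fully open they stand 13 mm farther back than shut.
Start: joints at [62.573, 21.967, 0.94, 78.501, -0.361, 79.538, -2.664], TCP at [252.485, -571.712, 231.279] pointing down, gripper open.
Joint ranges: [-169.22, 169.22], [-14.56, 117.87], [-87.37, 89.26], [10.42, 133.3], [-82.24, 262.24], [0.94, 117.77], [-172.7, 172.7]. Speed limits (degrees/s): [136.94, 136.94, 172.46, 172.46, 180, 180, 180].

### API

Orientations are given as a 3x3 rotation matrix whose columns are the frame's x, y, z axes.
In Python, from workcell import manip gives the robot as it stands.
- The arm moves only by the tool arm_command, never from a script. Its argument "commands" is a list of rows, each an object with "grip": the gripper's target within -1 to 1 (fully open at 1, half-way at 0, shut at -1); "offset": the shift along the tool's x, y, z in m, a list of three; "turn": the turn, a rotation vector about the tool's x, y, z in rad, a list of three. A call has 1 to 20 rows; each row shifts and turns the pose as measured when the row begins, along the tool's axes as they then stand; what a row does not reach is not made up. A row lasts 1/10 s, in which the tool goes at most 50 mm and 8.59 degrees, less where a joint would pass 70% of its speed; a pose out of reach is approached as far as the arm can. A call with a gripper value outside its range is refused whole. The fingers move at their own pace and stop on an object; "newtons" is the grip in N (left out, the last holds). Time passes only in rows, so rows that do not move let the fingers close. It gives the time, the measured TCP pose, the force and the opening at its end, in the units of the state.
- manip.state(): the state, without advancing time (a new reading comes with each control period).
- manip.snapshot(name): name is "side" or "top" or "wrist"; returns a dict with "pixels" (480x640x3 uint8, blue, green, red), "intrinsics" (3x3 intrinsics, pixels), "position" and "rotation" of the camera in the world; the wrist camera has in their place "mount" (4x4, takes a point from camera to tool coordinates, whose origin is the TCP and whose axes are the tool frame's). Camera axes: x right, y up, looking along -z (the intrinsics and any distortion apply to the point x, -y, -z); pixel columns grow to the right and rows downward; lengths in mm; the calibration is good to about 2 mm. The wrist camera is an equidistant fisheye: a pixel r from the principal point sees the ray r / f radians off the axis. A picture is of the moment at which its call begins: read the wrist's pose just before it. There is no depth.
- manip.sign_off(): hands the job in, once; it reports no verdict.
The state is a dict: "clock": time; "joint_positions": joint angles; "joint_velocities": joint speeds; "joint_efforts": joint torques, N m; "position": TCP position; "tool_rot": TCP orientation; "contact_force": force on the tool from outside, world axes, zero at the start; "ft_torque": the same for the moment, N m; "finger_gap": opening from 0.0 (shut) to 1.0 (fully open).
Only numpy, scipy, OpenCV 4.12 (cv2) and the standard library are available. Lean on these libraries where they do the work, as an engineer would, in place of code of your own. Each camera call takes 0.05 s, during which the arm holds its last target. There are 200 camera calls.

## Working session

There is one attempt and no reset: what is moved stays moved. The work goes in short steps, Python scripts to look and compute and a tool call to move; the robot and the scene stay as the last step left them, time stands still between calls to the robot, and variables do not carry over. Pictures are saved under pics/ and viewed, and the job is handed in when it is done.

Besides the shell and the picture viewer there is one more tool, called after ">>>" as name(argument=value, ...) on one line, values as JSON. arm_command: Moves the arm, as the interface text tells. Its arguments: {"type":"object","properties":{"commands":{"type":"array"},"newtons":{"type":"number"}},"required":["commands"]}

```bash
mkdir -p pics
cat > h.py <<'E'
import numpy as np, cv2
from workcell import manip
def snap(n,f):
    s=manip.snapshot(n); cv2.imwrite('pics/'+f,s['pixels']); 
    return s
def ray2plane(s,u,v,z):
    K=np.array(s['intrinsics']);d=np.linalg.solve(K,[u,v,1.]);d=np.array([d[0],-d[1],-d[2]])
    R=np.array(s['rotation']);p=np.array(s['position']);w=R@d
    return p+w*(z-p[2])/w[2]
def proj(s,P):
    K=np.array(s['intrinsics']);c=np.array(s['rotation']).T@(np.array(P,float)-s['position'])
    q=K@[c[0],-c[1],-c[2]];return q[:2]/q[2]
E
python3 - <<'E'
from h import *
for n in('top','side'):
    s=snap(n,n+'0.png'); print(n,{k:np.round(v,3).tolist() for k,v in s.items() if k!='pixels'}, s.keys())
print(manip.state())
E
```

```text
top {'intrinsics': [[470.909, 0.0, 328.044], [0.0, 470.909, 238.349], [0.0, 0.0, 1.0]], 'position': [529.557, -46.482, 771.176], 'rotation': [[-0.013, 0.997, -0.077], [-0.999, -0.016, -0.029], [-0.031, 0.077, 0.997]]} dict_keys(['pixels', 'intrinsics', 'position', 'rotation'])
side {'intrinsics': [[568.842, 0.0, 320.95], [0.0, 568.842, 234.995], [0.0, 0.0, 1.0]], 'position': [134.619, 609.425, 486.579], 'rotation': [[-0.814, 0.293, -0.502], [-0.581, -0.404, 0.707], [0.004, 0.867, 0.499]]} dict_keys(['pixels', 'intrinsics', 'position', 'rotation'])
{'clock': 0.1, 'joint_positions': array([62.5743644 , 22.0094449 ,  0.93896955, 78.55346644, -0.36096852,
       79.5372613 , -2.66386575]), 'joint_velocities': array([-0.01750612, -0.06726226,  0.08977991, -0.13803588, -0.03959352,
        0.07527288, -0.0092736 ]), 'joint_efforts': array([ 3.41022598e-03, -6.29135942e+01,  8.47219974e-01, -3.72756779e+01,
        1.66218553e-02,  1.04855601e-02, -3.07197161e-05]), 'position': array([ 252.28566043, -571.34392792,  230.40411781]), 'tool_rot': array([[ 4.03944967e-01, -9.14783012e-01, -7.10863963e-04],
       [-9.14781711e-01, -4.03945592e-01,  1.54310010e-03],
       [-1.69875212e-03,  2.69578330e-05, -9.99998557e-01]]), 'contact_force': array([ 0.50230279,  0.93783933, -1.39452366]), 'ft_torque': array([ 0.06062905,  0.04147433, -0.00947782]), 'finger_gap': 1.0010562010526314}
```

View pics/top0.png

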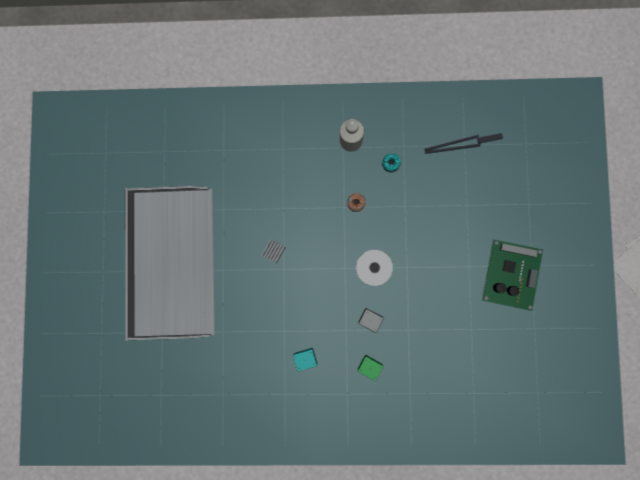

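View pics/side0.png

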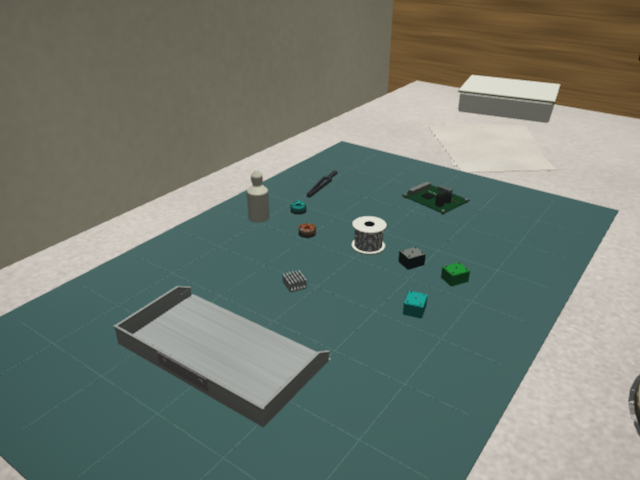

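Top view: the tray is at (170,263) with its mouth to the right. The heat sink is at (274,251), the reel at (374,268), the bottle at (351,133), the board at (513,275) and the tweezers at (463,143).
- Relay-shaped candidates: grey-topped at (371,320), turquoise at (305,360), green at (371,368). The first has black sides in the side view at (411,257), so it is the relay.
- Choke candidates: copper at (357,202), turquoise at (391,162). The copper one is the choke.

I'll confirm both with crops.

Run:
```python
from h import *
s=snap('top','top1.png'); im=s['pixels']
a=cv2.resize(im[140:400,230:430],None,fx=2,fy=2,interpolation=cv2.INTER_CUBIC)
t=snap('side','side1.png'); b=cv2.resize(t['pixels'][180:330,270:480],None,fx=1.9,fy=1.9,interpolation=cv2.INTER_CUBIC)
c=np.zeros((520,800,3),np.uint8); c[:520,:400]=a; c[:b.shape[0],400:400+b.shape[1]]=b[:, :400]; cv2.imwrite('pics/crop1.png',c)
for n,u,v,z in [('hs',274,251,16),('relay',371,320,22),('choke',357,202,14),('reel',374.5,267.5,44),('bottle base?',351,142,10),('tqchoke',391,162,14),('tqrelay',305,360,22),('green',371,368,22),('tray fl',211,188,16),('tray fr',213,334,16),('tray bl',126,188,30),('tray br',126,340,30),('board',491,241,14),('board',484,299,14),('tw',427,151,5),('tw',502,136,5),('lip1',213,190,2),('lip2',213,334,2)]:
    print(n,np.round(ray2plane(s,u,v,z)[:2],0))
```

```text
hs [569.  63.]
relay [458. -90.]
choke [646. -72.]
reel [540. -96.]
bottle base? [747. -64.]
tqchoke [ 711. -128.]
tqrelay [397.  14.]
green [384. -89.]
tray fl [674. 166.]
tray fr [438. 162.]
tray bl [673. 300.]
tray br [431. 296.]
board [ 580. -284.]
board [ 488. -270.]
tw [ 730. -189.]
tw [ 753. -312.]
lip1 [673. 167.]
lip2 [436. 165.]
```

View pics/crop1.png

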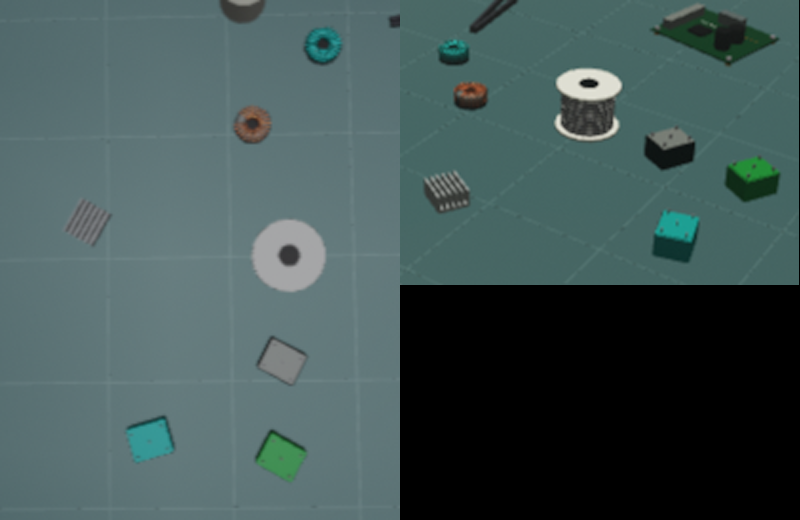

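Confirmed: the middle block has black sides (with a sheen on top), so it is the relay, and the copper ring is the choke. The tray spans x 434–674 with its mouth at y≈165, opening toward −y, which matches its size of 240 × 132. The plan is to push each part along +y with nearly shut fingers used as a two-point cradle.

>>> arm_command(commands=[{"grip":-0.6,"offset":[0,0,0],"turn":[0,0,-0.145]},{"grip":-0.6,"offset":[0,0,0],"turn":[0,0,-0.145]},{"grip":-0.6,"offset":[0,0,0],"turn":[0,0,-0.145]},{"grip":-0.6,"offset":[0,0,0],"turn":[0,0,-0.145]},{"grip":-0.6,"offset":[0,0,0],"turn":[0,0,-0.145]},{"grip":-0.6,"offset":[0,0,0],"turn":[0,0,-0.145]},{"grip":-0.6,"offset":[0,0,0],"turn":[0,0,-0.145]},{"grip":-0.6,"offset":[0,0,0],"turn":[0,0,-0.14]},{"grip":-0.6,"offset":[0.01,-0.022,0],"turn":[0,0,0]},{"grip":-0.6,"offset":[0.016,-0.035,0.005],"turn":[0,0,0]},{"grip":-0.6,"offset":[0.016,-0.035,0.005],"turn":[0,0,0]},{"grip":-0.6,"offset":[0.016,-0.035,0.005],"turn":[0,0,0]},{"grip":-0.6,"offset":[0.016,-0.035,0.005],"turn":[0,0,0]},{"grip":-0.6,"offset":[0.016,-0.035,0.005],"turn":[0,0,0]},{"grip":-0.6,"offset":[0.016,-0.035,0.005],"turn":[0,0,0]},{"grip":-0.6,"offset":[0.016,-0.035,0.005],"turn":[0,0,0]},{"grip":-0.6,"offset":[0.016,-0.035,0.005],"turn":[0,0,0]},{"grip":-0.6,"offset":[0.01,-0.02,0],"turn":[0,0,0]}], newtons=20)

```text
clock: 2.0
position: [386.2, -233.2, 185.0]
tool_rot: [[0.999, 0.035, -0.006], [0.035, -0.999, 0.005], [-0.006, -0.005, -1.0]]
contact_force: [0.1, 0.1, 0.3]
finger_gap: 0.2
```

>>> arm_command(commands=[{"grip":-0.6,"offset":[0,0,0],"turn":[0,0,0.14]},{"grip":-0.6,"offset":[0,0,0],"turn":[0,0,0]},{"grip":-0.6,"offset":[0.028,-0.036,0.04],"turn":[0,0,0]},{"grip":-0.6,"offset":[0.028,-0.036,0.04],"turn":[0,0,0]},{"grip":-0.6,"offset":[0.015,-0.02,0.03],"turn":[0,0,0]},{"grip":-0.6,"offset":[0,0,0],"turn":[0,0,0]}])

```text
clock: 2.6
position: [460.5, -155.3, 84.9]
tool_rot: [[0.996, -0.092, -0.001], [-0.092, -0.996, 0.001], [-0.001, -0.001, -1.0]]
contact_force: [-0.2, -0.2, -1.1]
finger_gap: 0.199
```

Run:
```python
from h import *
st=manip.state(); print(st['clock'],st['position'],st['tool_rot'].round(3).tolist())
w=snap('wrist','w1.png'); snap('side','s2.png'); t=snap('top','t2.png')
for P in [(352,126,94),(351,140,6)]: print(ray2plane(t,*P))
```

```text
2.6 [ 460.49109558 -155.27617753   84.93537906] [[0.996, -0.092, -0.001], [-0.092, -0.996, 0.001], [-0.001, -0.001, -1.0]]
[746.68735072 -63.88378166  94.        ]
[751.28090322 -64.08277927   6.        ]
```

View pics/w1.png

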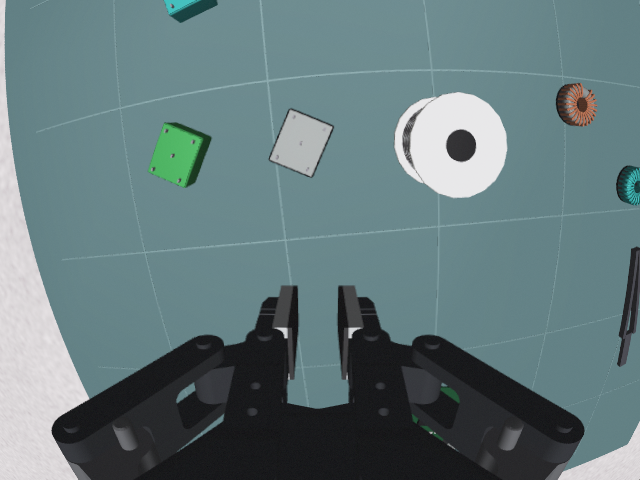

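View pics/s2.png

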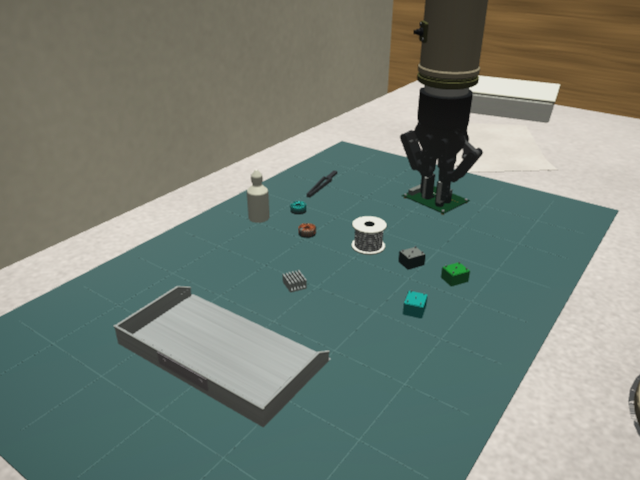

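The wrist view shows the relay at (301,143), slightly left of the finger centreline. I'll measure it from here to cross-check.

```bash
cat >> h.py <<'E'
def wrist2plane(w,st,u,v,z):
    K=np.array(w['intrinsics']);x=(u-K[0,2])/K[0,0];y=(v-K[1,2])/K[1,1];r=np.hypot(x,y)
    d=np.array([np.sin(r)*x/r,-np.sin(r)*y/r,-np.cos(r)]);M=np.array(w['mount'])
    R=np.array(st['tool_rot']);p=np.array(st['position'])+R@M[:3,3];q=R@M[:3,:3]@d
    return p+q*(z-p[2])/q[2]
E
python3 - <<'E'
from h import *
st=manip.state();w=manip.snapshot('wrist')
for n,u,v,z in [('relay',301,143,22),('reel',461,145,44),('choke',576,105,15),('green',178,156,22)]: print(n,wrist2plane(w,st,u,v,z).round(1))
E
```

```text
relay [458.7 -94.4  22. ]
reel [ 543.1 -100.4   44. ]
choke [646.5 -76.4  15. ]
green [385.9 -92.4  22. ]
```

>>> arm_command(commands=[{"grip":-0.6,"offset":[-0.008,0,0.03],"turn":[0,0,0]},{"grip":-0.6,"offset":[0,0,0.03],"turn":[0,0,0]},{"grip":-0.6,"offset":[0,0,0.01],"turn":[0,0,0]},{"grip":-0.6,"offset":[0,0,0],"turn":[0,0,0]}])

```text
clock: 3.2
position: [455.5, -167.6, 23.9]
tool_rot: [[0.994, -0.107, 0.014], [-0.107, -0.994, -0.012], [0.015, 0.01, -1.0]]
contact_force: [-0.1, 0.5, -0.1]
finger_gap: 0.205
```

Run:
```python
from h import *
st=manip.state(); print(st['clock'],st['position'],st['contact_force'])
s=snap('side','s3.png'); cv2.imwrite('pics/s3c.png',cv2.resize(s['pixels'][120:300,340:520],None,fx=3,fy=3,interpolation=cv2.INTER_CUBIC))
```

```text
3.2 [ 455.52186574 -167.62904685   23.91580204] [-0.05043256  0.5189231  -0.10841753]
```

View pics/s3c.png

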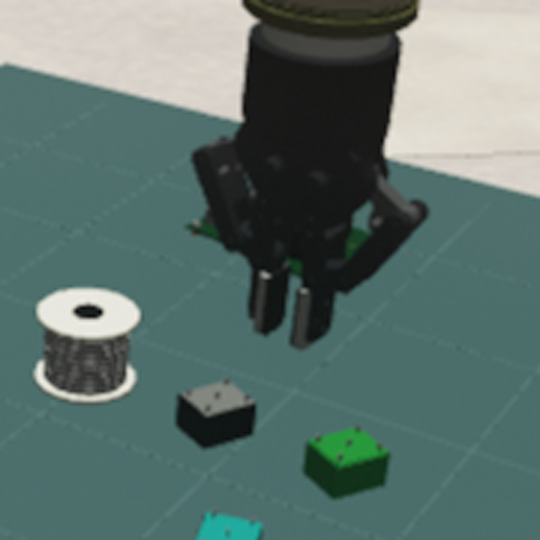

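>>> arm_command(commands=[{"grip":-0.6,"offset":[-0.004,0,0.01],"turn":[0,0,0]},{"grip":-0.6,"offset":[0,0,0.006],"turn":[0,0,0]},{"grip":-0.6,"offset":[0,-0.01,0],"turn":[0,0,0]},{"grip":-0.6,"offset":[0,-0.01,0],"turn":[0,0,0]},{"grip":-0.6,"offset":[0,-0.005,0],"turn":[0,0,0]},{"grip":-0.6,"offset":[0,0,0],"turn":[0,0,0]}])

```text
clock: 3.85
position: [457.7, -141.3, 11.2]
tool_rot: [[0.994, -0.107, 0.021], [-0.106, -0.994, -0.015], [0.022, 0.013, -1.0]]
contact_force: [-0.6, 0.5, 0.1]
finger_gap: 0.198
```

>>> arm_command(commands=[{"grip":-0.6,"offset":[-0.005,0,0.003],"turn":[0.013,-0.02,0]},{"grip":-0.6,"offset":[0,-0.004,0],"turn":[0,0,0]},{"grip":-0.6,"offset":[0,-0.003,0],"turn":[0,0,0]},{"grip":-0.6,"offset":[0,-0.003,0],"turn":[0,0,0]},{"grip":-0.6,"offset":[0,-0.003,0],"turn":[0,0,0]},{"grip":-0.6,"offset":[0,-0.003,0],"turn":[0,0,0]},{"grip":-0.6,"offset":[0,-0.003,0],"turn":[0,0,0]},{"grip":-0.6,"offset":[0,-0.003,0],"turn":[0,0,0]},{"grip":-0.6,"offset":[0,-0.004,0],"turn":[0,0,0]},{"grip":-0.6,"offset":[0,-0.004,0],"turn":[0,0,0]},{"grip":-0.6,"offset":[0,-0.004,0],"turn":[0,0,0]},{"grip":-0.6,"offset":[0,-0.004,0],"turn":[0,0,0]}])

```text
clock: 5.05
position: [457.0, -100.4, 8.2]
tool_rot: [[0.994, -0.107, 0.001], [-0.107, -0.994, 0.001], [0.001, -0.001, -1.0]]
contact_force: [-0.2, -0.3, -0.7]
finger_gap: 0.201
```

Run:
```python
from h import *
w=snap('wrist','w2.png')
```

```text
(no output)
```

View pics/w2.png

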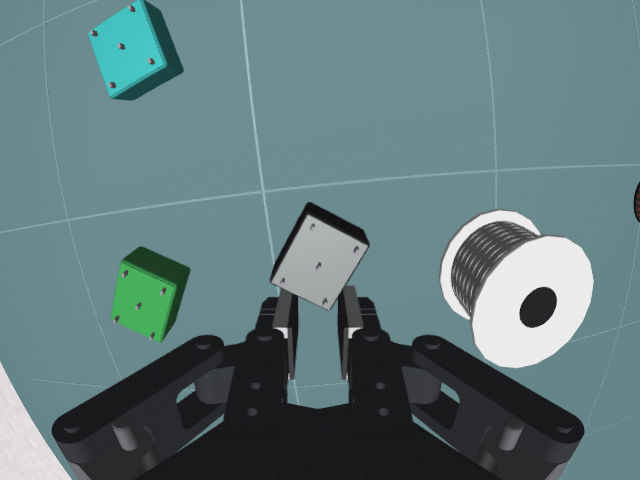

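The relay is cradled between both fingers and clear of the reel and the look-alikes. I'll push on.

>>> arm_command(commands=[{"grip":-0.6,"offset":[0,-0.005,0],"turn":[0,0,0]},{"grip":-0.6,"offset":[0,-0.006,0],"turn":[0,0,0]},{"grip":-0.6,"offset":[0,-0.007,0],"turn":[0,0,0]},{"grip":-0.6,"offset":[0,-0.007,0],"turn":[0,0,0]},{"grip":-0.6,"offset":[0,-0.007,0],"turn":[0,0,0]},{"grip":-0.6,"offset":[0,-0.007,0],"turn":[0,0,0]},{"grip":-0.6,"offset":[0,-0.007,0],"turn":[0,0,0]},{"grip":-0.6,"offset":[0,-0.007,0],"turn":[0,0,0]},{"grip":-0.6,"offset":[0,-0.007,0],"turn":[0,0,0]},{"grip":-0.6,"offset":[0,-0.007,0],"turn":[0,0,0]},{"grip":-0.6,"offset":[0,-0.007,0],"turn":[0,0,0]},{"grip":-0.6,"offset":[0,-0.007,0],"turn":[0,0,0]},{"grip":-0.6,"offset":[0,-0.007,0],"turn":[0,0,0]},{"grip":-0.6,"offset":[0,-0.007,0],"turn":[0,0,0]},{"grip":-0.6,"offset":[0,-0.007,0],"turn":[0,0,0]},{"grip":-0.6,"offset":[0,-0.007,0],"turn":[0,0,0]},{"grip":-0.6,"offset":[0,-0.007,0],"turn":[0,0,0]},{"grip":-0.6,"offset":[0,-0.007,0],"turn":[0,0,0]},{"grip":-0.6,"offset":[0,-0.006,0],"turn":[0,0,0]},{"grip":-0.6,"offset":[0,-0.005,0],"turn":[0,0,0]}])

```text
clock: 7.1
position: [472.5, 45.8, 8.4]
tool_rot: [[0.994, -0.106, 0.001], [-0.106, -0.994, 0.001], [0.001, -0.002, -1.0]]
contact_force: [-0.1, 0.1, -0.7]
finger_gap: 0.201
```

Run:
```python
from h import *
w=snap('wrist','w3.png')
```

```text
(no output)
```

View pics/w3.png

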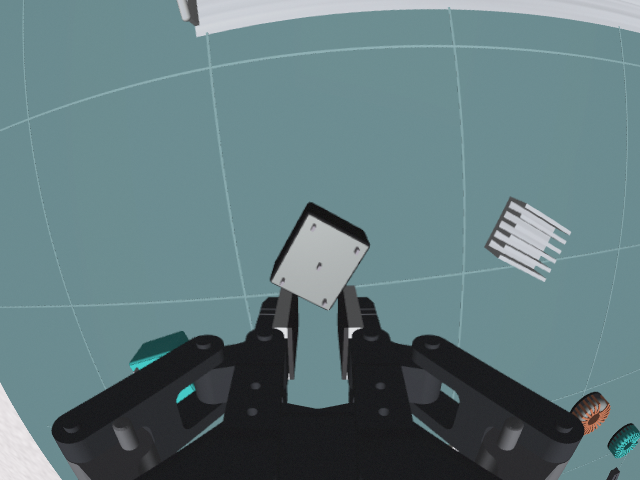

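The relay sits steadily in the cradle, the tray mouth lies ahead and the heat sink is well clear. Next is the lip.

>>> arm_command(commands=[{"grip":-0.6,"offset":[0,-0.006,0],"turn":[0,0,0]},{"grip":-0.6,"offset":[0,-0.007,0],"turn":[0,0,0]},{"grip":-0.6,"offset":[0,-0.007,0],"turn":[0,0,0]},{"grip":-0.6,"offset":[0,-0.007,0],"turn":[0,0,0]},{"grip":-0.6,"offset":[0,-0.007,0],"turn":[0,0,0]},{"grip":-0.6,"offset":[0,-0.007,0],"turn":[0,0,0]},{"grip":-0.6,"offset":[0,-0.007,0],"turn":[0,0,0]},{"grip":-0.6,"offset":[0,-0.007,0],"turn":[0,0,0]},{"grip":-0.6,"offset":[0,-0.007,0],"turn":[0,0,0]},{"grip":-0.6,"offset":[0,-0.007,0],"turn":[0,0,0]},{"grip":-0.6,"offset":[0,-0.006,0],"turn":[0,0,0]},{"grip":-0.6,"offset":[0,-0.006,0],"turn":[0,0,0]},{"grip":-0.6,"offset":[0,-0.006,0],"turn":[0,0,0]},{"grip":-0.6,"offset":[0,-0.006,0],"turn":[0,0,0]},{"grip":-0.6,"offset":[0,-0.006,0],"turn":[0,0,0]},{"grip":-0.6,"offset":[0,-0.006,0],"turn":[0,0,0]},{"grip":-0.6,"offset":[0,-0.006,0],"turn":[0,0,0]},{"grip":-0.6,"offset":[0,-0.006,0],"turn":[0,0,0]},{"grip":-0.6,"offset":[0,-0.006,0],"turn":[0,0,0]},{"grip":-0.6,"offset":[0,-0.006,0],"turn":[0,0,0]}])

```text
clock: 9.15
position: [487.5, 185.4, 8.6]
tool_rot: [[0.994, -0.107, 0.001], [-0.107, -0.994, 0.001], [0.001, -0.001, -1.0]]
contact_force: [-0.1, -0.2, 0.6]
finger_gap: 0.198
```

Run:
```python
from h import *
w=snap('wrist','w4.png')
```

```text
(no output)
```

View pics/w4.png

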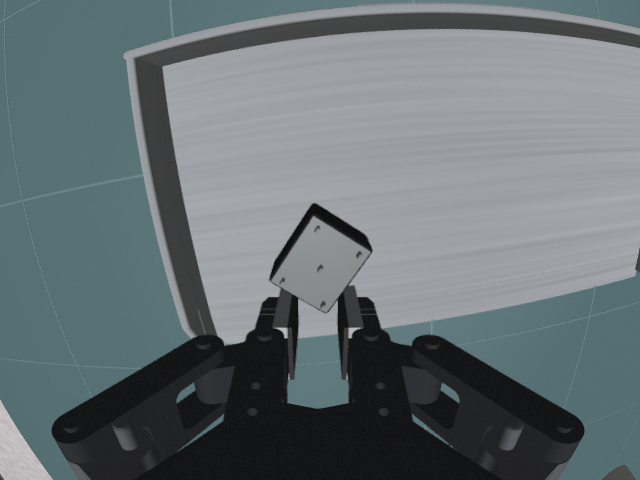

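>>> arm_command(commands=[{"grip":-0.6,"offset":[0,-0.006,0],"turn":[0,0,0]},{"grip":-0.6,"offset":[0,-0.006,0],"turn":[0,0,0]},{"grip":-0.6,"offset":[0,-0.006,0],"turn":[0,0,0]},{"grip":-0.6,"offset":[0,-0.004,0],"turn":[0,0,0]},{"grip":-0.6,"offset":[0,0,0],"turn":[0,0,0]},{"grip":-0.6,"offset":[0,0.005,0],"turn":[0,0,0]},{"grip":-0.6,"offset":[0,0.015,0],"turn":[0,0,0]},{"grip":-0.6,"offset":[0,0.02,-0.01],"turn":[0,0,0]},{"grip":-0.6,"offset":[0,0.02,-0.03],"turn":[0,0,0]},{"grip":-0.6,"offset":[0,0.02,-0.03],"turn":[0,0,-0.1]},{"grip":-0.6,"offset":[0.02,0.03,0],"turn":[0,0,0]},{"grip":-0.6,"offset":[0.02,0.03,0],"turn":[0,0,0]},{"grip":-0.6,"offset":[0.02,0.03,0],"turn":[0,0,0]},{"grip":-0.6,"offset":[0.02,0.03,0],"turn":[0,0,0]},{"grip":-0.6,"offset":[0,0,0],"turn":[0,0,0]}])

```text
clock: 10.7
position: [559.3, -11.2, 80.6]
tool_rot: [[1.0, -0.008, -0.0], [-0.008, -1.0, -0.005], [-0.0, 0.005, -1.0]]
contact_force: [-0.1, -0.4, -0.4]
finger_gap: 0.197
```

Run:
```python
from h import *
w=snap('wrist','w5.png')
```

```text
(no output)
```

View pics/w5.png

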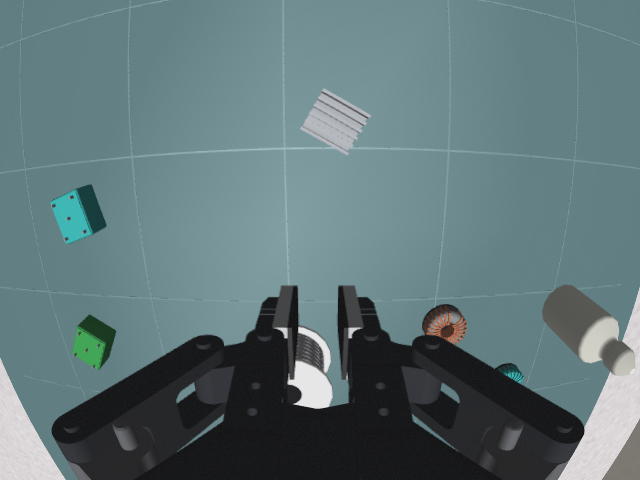

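The heat sink is ahead at (336,122). The reel is behind the gripper, about 50 mm off and lower than the body. I'll descend behind the heat sink.

>>> arm_command(commands=[{"grip":-0.6,"offset":[0.005,-0.012,0.02],"turn":[0,0,0]},{"grip":-0.6,"offset":[0.004,-0.004,0.03],"turn":[0,0,0]},{"grip":-0.6,"offset":[0,0,0.015],"turn":[0,0,0]},{"grip":-0.6,"offset":[0,0,0.002],"turn":[0,0,0]},{"grip":-0.6,"offset":[0,0,0],"turn":[0,0,0]}])

```text
clock: 11.25
position: [564.7, 5.2, 12.5]
tool_rot: [[1.0, -0.008, -0.002], [-0.008, -1.0, -0.004], [-0.002, 0.004, -1.0]]
contact_force: [-0.8, -0.8, 0.2]
finger_gap: 0.198
```

Run:
```python
from h import *
st=manip.state();w=snap('wrist','w6.png');print(st['position'])
```

```text
[564.72400126   5.1537961   12.46495452]
```

View pics/w6.png

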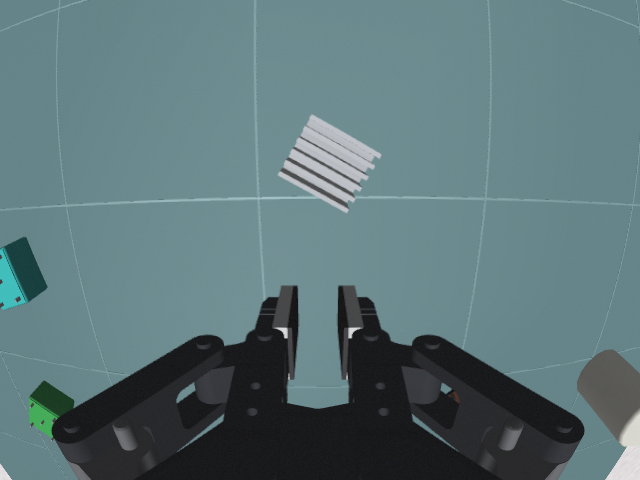

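>>> arm_command(commands=[{"grip":-0.6,"offset":[0.005,-0.004,0.004],"turn":[0,0,0]},{"grip":-0.6,"offset":[0,-0.006,0],"turn":[0,0,0]},{"grip":-0.6,"offset":[0,-0.004,0],"turn":[0,0,0]},{"grip":-0.6,"offset":[0,-0.003,0],"turn":[0,0,0]},{"grip":-0.6,"offset":[0,-0.003,0],"turn":[0,0,0]},{"grip":-0.6,"offset":[0,-0.003,0],"turn":[0,0,0]},{"grip":-0.6,"offset":[0,-0.003,0],"turn":[0,0,0]},{"grip":-0.6,"offset":[0,-0.003,0],"turn":[0,0,0]},{"grip":-0.6,"offset":[0,-0.003,0],"turn":[0,0,0]},{"grip":-0.6,"offset":[0,-0.003,0],"turn":[0,0,0]},{"grip":-0.6,"offset":[0,-0.004,0],"turn":[0,0,0]},{"grip":-0.6,"offset":[0,-0.004,0],"turn":[0,0,0]},{"grip":-0.6,"offset":[0,-0.004,0],"turn":[0,0,0]}])

```text
clock: 12.6
position: [572.8, 55.8, 11.9]
tool_rot: [[1.0, -0.009, 0.004], [-0.009, -1.0, -0.005], [0.004, 0.005, -1.0]]
contact_force: [0.4, -0.2, 0.3]
finger_gap: 0.2
```

Run:
```python
from h import *
w=snap('wrist','w7.png')
```

```text
(no output)
```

View pics/w7.png

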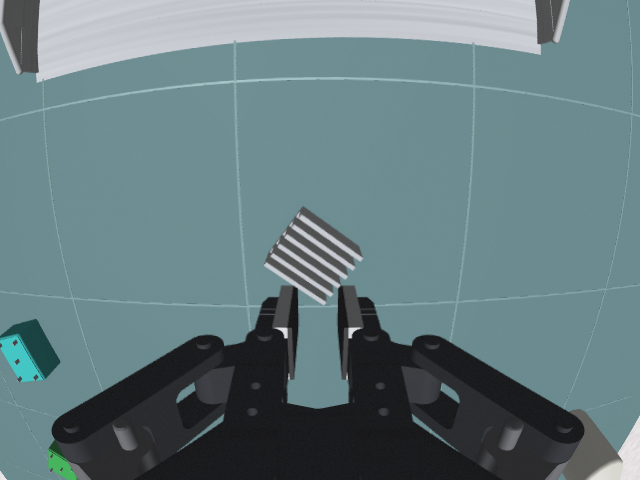

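The heat sink is cradled and centred at (313,255). I'll lower about 4 mm while pushing on.

>>> arm_command(commands=[{"grip":-0.6,"offset":[0,-0.005,0.003],"turn":[0,0,0]},{"grip":-0.6,"offset":[0,-0.006,0.002],"turn":[0,0,0]},{"grip":-0.6,"offset":[0,-0.007,0],"turn":[0,0,0]},{"grip":-0.6,"offset":[0,-0.007,0],"turn":[0,0,0]},{"grip":-0.6,"offset":[0,-0.007,0],"turn":[0,0,0]},{"grip":-0.6,"offset":[0,-0.007,0],"turn":[0,0,0]},{"grip":-0.6,"offset":[0,-0.007,0],"turn":[0,0,0]},{"grip":-0.6,"offset":[0,-0.007,0],"turn":[0,0,0]},{"grip":-0.6,"offset":[0,-0.007,0],"turn":[0,0,0]},{"grip":-0.6,"offset":[0,-0.006,0],"turn":[0,0,0]},{"grip":-0.6,"offset":[0,-0.006,0],"turn":[0,0,0]},{"grip":-0.6,"offset":[0,-0.006,0],"turn":[0,0,0]}])

```text
clock: 13.85
position: [573.4, 141.7, 6.2]
tool_rot: [[1.0, -0.008, 0.004], [-0.008, -1.0, -0.004], [0.004, 0.004, -1.0]]
contact_force: [0.2, -0.1, 0.1]
finger_gap: 0.201
```

Run:
```python
from h import *
w=snap('wrist','w8.png')
```

```text
(no output)
```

View pics/w8.png

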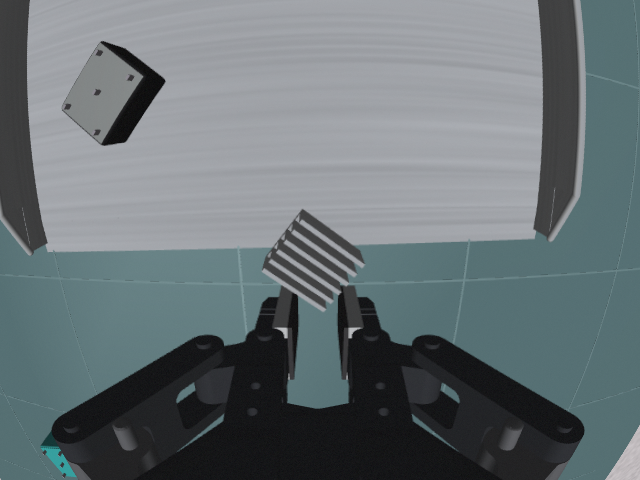

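>>> arm_command(commands=[{"grip":-0.6,"offset":[0,-0.006,-0.002],"turn":[0,0,0]},{"grip":-0.6,"offset":[0,-0.006,-0.001],"turn":[0,0,0]},{"grip":-0.6,"offset":[0,-0.006,0],"turn":[0,0,0]},{"grip":-0.6,"offset":[0,-0.006,0],"turn":[0,0,0]},{"grip":-0.6,"offset":[0,-0.006,0],"turn":[0,0,0]},{"grip":-0.6,"offset":[0,-0.006,0],"turn":[0,0,0]},{"grip":-0.6,"offset":[0,-0.006,0],"turn":[0,0,0]},{"grip":-0.6,"offset":[0,-0.006,0],"turn":[0,0,0]},{"grip":-0.6,"offset":[0,-0.006,0],"turn":[0,0,0]},{"grip":-0.6,"offset":[0,-0.006,0],"turn":[0,0,0]},{"grip":-0.6,"offset":[0,-0.004,0],"turn":[0,0,0]},{"grip":-0.6,"offset":[0,0,0],"turn":[0,0,0]},{"grip":-0.6,"offset":[0,0.005,0],"turn":[0,0,0]},{"grip":-0.6,"offset":[0,0.015,0],"turn":[0,0,0]},{"grip":-0.6,"offset":[0,0.02,-0.01],"turn":[0,0,0]},{"grip":-0.6,"offset":[0,0.02,-0.03],"turn":[0,0,0]},{"grip":-0.6,"offset":[0,0.02,-0.03],"turn":[0,0,-0.08]}])

```text
clock: 15.6
position: [568.8, 128.3, 76.0]
tool_rot: [[0.997, 0.077, -0.006], [0.077, -0.997, -0.005], [-0.006, 0.005, -1.0]]
contact_force: [0.5, -0.8, 0.2]
finger_gap: 0.2
```

Run:
```python
from h import *
w=snap('wrist','w9.png')
```

```text
(no output)
```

View pics/w9.png

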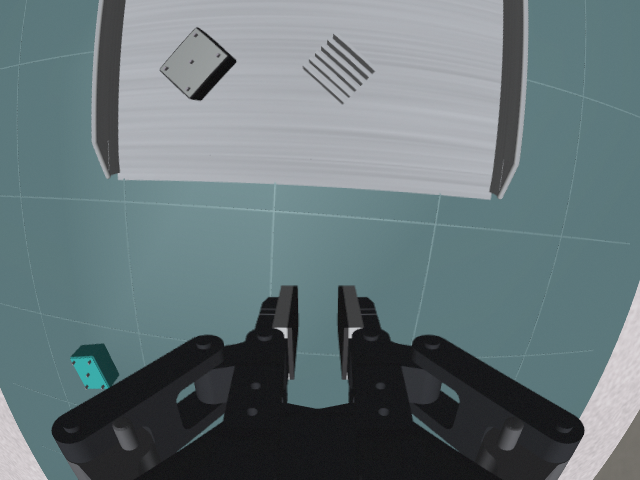

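Relay and heat sink are both well inside the tray, at (198,64) and (338,69). Next, move over behind the copper choke.

>>> arm_command(commands=[{"grip":-0.6,"offset":[0.004,0.02,-0.005],"turn":[0,0,0]},{"grip":-0.6,"offset":[0.008,0.032,0],"turn":[0,0,0]},{"grip":-0.6,"offset":[0.008,0.032,0],"turn":[0,0,0]},{"grip":-0.6,"offset":[0.008,0.032,0],"turn":[0,0,0]},{"grip":-0.6,"offset":[0.008,0.032,0],"turn":[0,0,0]},{"grip":-0.6,"offset":[0.008,0.032,0],"turn":[0,0,0]},{"grip":-0.6,"offset":[0.008,0.032,0],"turn":[0,0,0]},{"grip":-0.6,"offset":[0.006,0.02,0],"turn":[0,0,0]},{"grip":-0.6,"offset":[0,0,0],"turn":[0,0,0]}])

```text
clock: 16.55
position: [647.0, -132.0, 91.0]
tool_rot: [[0.998, 0.062, 0.005], [0.062, -0.998, -0.016], [0.004, 0.016, -1.0]]
contact_force: [0.6, 0.2, -0.5]
finger_gap: 0.2
```

Run:
```python
from h import *
w=snap('wrist','w10.png')
```

```text
(no output)
```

View pics/w10.png

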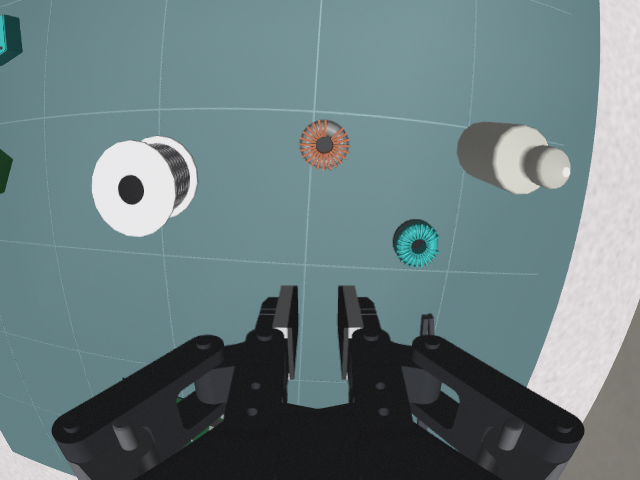

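The copper choke at (324,145) is nearly on the finger axis. The turquoise one at (417,243) is off to the side, with about 25 mm clearance. Descending.

>>> arm_command(commands=[{"grip":-0.6,"offset":[0.001,0,0.02],"turn":[0.015,0,0]},{"grip":-0.6,"offset":[0.001,0,0.03],"turn":[0,0,0]},{"grip":-0.6,"offset":[0,0,0.02],"turn":[0,0,0]},{"grip":-0.6,"offset":[0,0,0.008],"turn":[0,0,0]},{"grip":-0.6,"offset":[0,0,0],"turn":[0,0,0]}])

```text
clock: 17.1
position: [647.5, -127.5, 12.0]
tool_rot: [[0.998, 0.065, 0.005], [0.065, -0.998, 0.002], [0.005, -0.002, -1.0]]
contact_force: [-0.6, 0.5, -0.1]
finger_gap: 0.197
```

Run:
```python
from h import *
st=manip.state();w=snap('wrist','w11.png');print(st['position'])
```

```text
[ 647.49404029 -127.51055757   11.9819326 ]
```

View pics/w11.png

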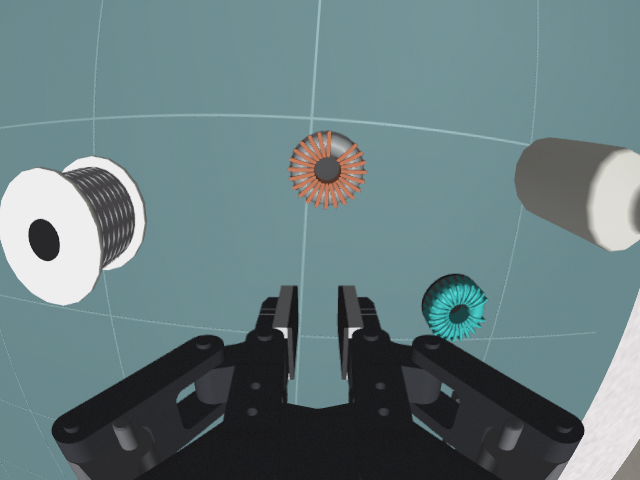

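>>> arm_command(commands=[{"grip":-0.6,"offset":[0.004,-0.003,0.003],"turn":[0,0,0]},{"grip":-0.6,"offset":[0,-0.006,0.001],"turn":[0,0,0]},{"grip":-0.6,"offset":[0,-0.005,0],"turn":[0,0,0]},{"grip":-0.6,"offset":[0,-0.003,0],"turn":[0,0,0]},{"grip":-0.6,"offset":[0,-0.003,0],"turn":[0,0,0]},{"grip":-0.6,"offset":[0,-0.003,0],"turn":[0,0,0]},{"grip":-0.6,"offset":[0,-0.003,0],"turn":[0,0,0]},{"grip":-0.6,"offset":[0,-0.003,0],"turn":[0,0,0]},{"grip":-0.6,"offset":[0,-0.003,0],"turn":[0,0,0]},{"grip":-0.6,"offset":[0,-0.003,0],"turn":[0,0,0]},{"grip":-0.6,"offset":[0,-0.004,0],"turn":[0,0,0]}])

```text
clock: 18.25
position: [652.2, -84.6, 13.6]
tool_rot: [[0.998, 0.066, 0.013], [0.066, -0.998, 0.001], [0.013, 0.0, -1.0]]
contact_force: [-0.2, 0.2, 1.8]
finger_gap: 0.198
```

Run:
```python
from h import *
w=snap('wrist','w12.png')
```

```text
(no output)
```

View pics/w12.png

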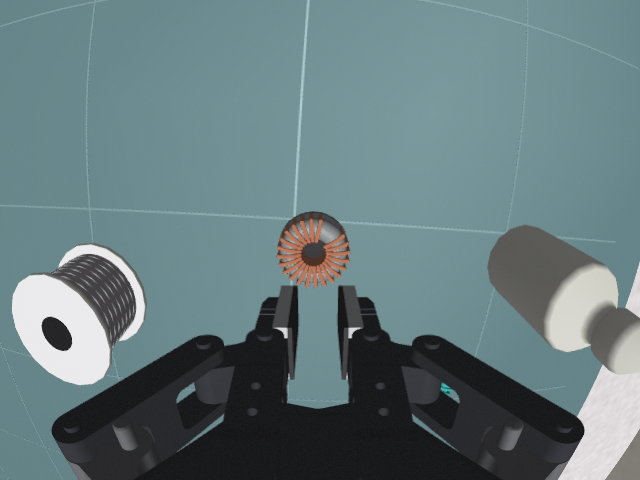

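The fingers drifted up to z = 13.6, which is too near the choke's top. I'll back off a little, lower and re-engage.

>>> arm_command(commands=[{"grip":-0.6,"offset":[-0.002,0.006,0],"turn":[0,-0.012,0]},{"grip":-0.6,"offset":[0,0.003,0.003],"turn":[0,0,0]},{"grip":-0.6,"offset":[0,0,0.004],"turn":[0,0,0]},{"grip":-0.6,"offset":[0,0,0],"turn":[0,0,0]}])

```text
clock: 18.7
position: [650.6, -93.6, 5.8]
tool_rot: [[0.998, 0.066, -0.0], [0.066, -0.998, 0.0], [-0.0, -0.0, -1.0]]
contact_force: [-0.4, -0.0, -0.5]
finger_gap: 0.2
```

>>> arm_command(commands=[{"grip":-0.6,"offset":[0,-0.003,-0.002],"turn":[0,0,0]},{"grip":-0.6,"offset":[0,-0.003,0],"turn":[0,0,0]},{"grip":-0.6,"offset":[0,-0.003,0],"turn":[0,0,0]},{"grip":-0.6,"offset":[0,-0.003,0],"turn":[0,0,0]},{"grip":-0.6,"offset":[0,-0.003,0],"turn":[0,0,0]},{"grip":-0.6,"offset":[0,-0.003,0],"turn":[0,0,0]},{"grip":-0.6,"offset":[0,-0.005,0],"turn":[0,0,0]},{"grip":-0.6,"offset":[0,-0.006,0],"turn":[0,0,0]},{"grip":-0.6,"offset":[0,-0.006,0],"turn":[0,0,0]},{"grip":-0.6,"offset":[0,-0.007,0],"turn":[0,0,0]},{"grip":-0.6,"offset":[0,-0.007,0],"turn":[0,0,0]},{"grip":-0.6,"offset":[0,-0.007,0],"turn":[0,0,0]},{"grip":-0.6,"offset":[0,-0.007,0],"turn":[0,0,0]}])

```text
clock: 20.0
position: [646.0, -25.1, 8.0]
tool_rot: [[0.998, 0.066, -0.0], [0.066, -0.998, 0.001], [-0.0, -0.001, -1.0]]
contact_force: [-1.0, -0.5, -0.9]
finger_gap: 0.195
```

Run:
```python
from h import *
w=snap('wrist','w13.png')
```

```text
(no output)
```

View pics/w13.png

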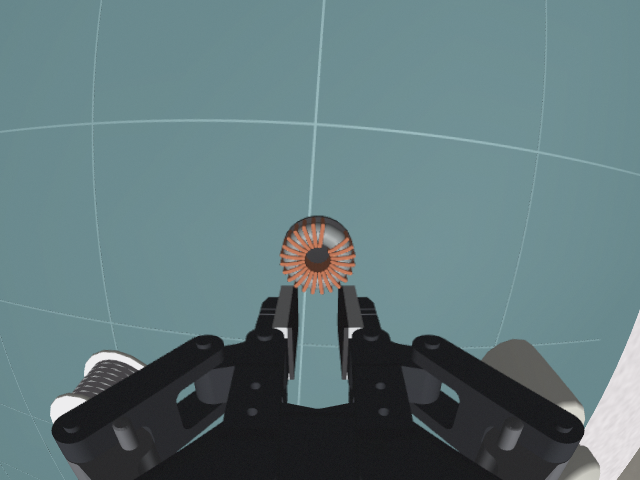

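The choke is centred in the cradle at (318,257) and the bottle has been passed cleanly. Pushing on.

>>> arm_command(commands=[{"grip":-0.6,"offset":[0,-0.006,0],"turn":[0,0,0]},{"grip":-0.6,"offset":[0,-0.007,0],"turn":[0,0,0]},{"grip":-0.6,"offset":[0,-0.007,0],"turn":[0,0,0]},{"grip":-0.6,"offset":[0,-0.007,0],"turn":[0,0,0]},{"grip":-0.6,"offset":[0,-0.007,0],"turn":[0,0,0]},{"grip":-0.6,"offset":[0,-0.007,0],"turn":[0,0,0]},{"grip":-0.6,"offset":[0,-0.007,0],"turn":[0,0,0]},{"grip":-0.6,"offset":[0,-0.007,0],"turn":[0,0,0]},{"grip":-0.6,"offset":[0,-0.007,0],"turn":[0,0,0]},{"grip":-0.6,"offset":[0,-0.007,0],"turn":[0,0,0]},{"grip":-0.6,"offset":[0,-0.007,0],"turn":[0,0,0]},{"grip":-0.6,"offset":[0,-0.007,0],"turn":[0,0,0]},{"grip":-0.6,"offset":[0,-0.007,0],"turn":[0,0,0]},{"grip":-0.6,"offset":[0,-0.007,0],"turn":[0,0,0]},{"grip":-0.6,"offset":[0,-0.007,0],"turn":[0,0,0]},{"grip":-0.6,"offset":[0,-0.007,0],"turn":[0,0,0]},{"grip":-0.6,"offset":[0,-0.007,0],"turn":[0,0,0]},{"grip":-0.6,"offset":[0,-0.007,0],"turn":[0,0,0]},{"grip":-0.6,"offset":[0,-0.007,0],"turn":[0,0,0]}])

```text
clock: 21.95
position: [636.2, 119.5, 8.2]
tool_rot: [[0.998, 0.067, -0.0], [0.067, -0.998, 0.001], [-0.0, -0.001, -1.0]]
contact_force: [-0.2, 0.8, 1.1]
finger_gap: 0.198
```

Run:
```python
from h import *
w=snap('wrist','w14.png')
```

```text
(no output)
```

View pics/w14.png

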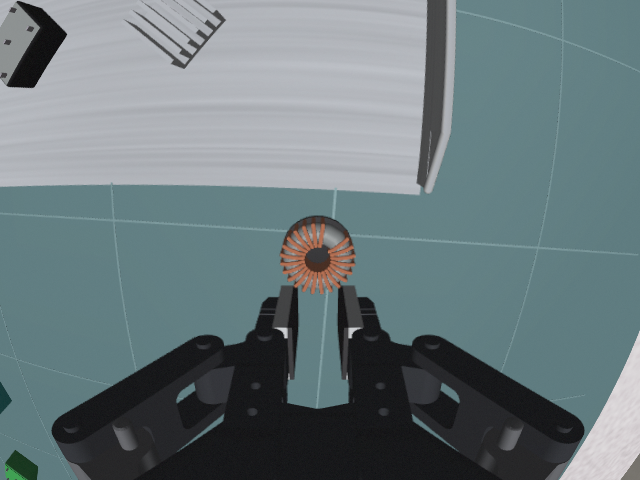

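The choke is at the lip, well clear of the side wall. I'll push it in, then retreat and lift away.

>>> arm_command(commands=[{"grip":-0.6,"offset":[0,-0.006,0],"turn":[0,0,0]},{"grip":-0.6,"offset":[0,-0.006,0],"turn":[0,0,0]},{"grip":-0.6,"offset":[0,-0.006,0],"turn":[0,0,0]},{"grip":-0.6,"offset":[0,-0.006,0],"turn":[0,0,0]},{"grip":-0.6,"offset":[0,-0.006,0],"turn":[0,0,0]},{"grip":-0.6,"offset":[0,-0.006,0],"turn":[0,0,0]},{"grip":-0.6,"offset":[0,-0.006,0],"turn":[0,0,0]},{"grip":-0.6,"offset":[0,-0.006,0],"turn":[0,0,0]},{"grip":-0.6,"offset":[0,-0.006,0],"turn":[0,0,0]},{"grip":-0.6,"offset":[0,-0.006,0],"turn":[0,0,0]},{"grip":-0.6,"offset":[0,-0.006,0],"turn":[0,0,0]},{"grip":-0.6,"offset":[0,-0.006,0],"turn":[0,0,0]},{"grip":-0.6,"offset":[0,-0.006,0],"turn":[0,0,0]},{"grip":-0.6,"offset":[0,-0.004,0],"turn":[0,0,0]},{"grip":-0.6,"offset":[0,0,0],"turn":[0,0,0]},{"grip":-0.6,"offset":[0,0.005,0],"turn":[0,0,0]},{"grip":-0.6,"offset":[0,0.015,0],"turn":[0,0,0]},{"grip":-0.6,"offset":[0,0.02,-0.01],"turn":[0,0,0]},{"grip":-0.6,"offset":[0,0.02,-0.03],"turn":[0,0,0]},{"grip":-0.6,"offset":[0,0.02,-0.04],"turn":[0,0,0]}])

```text
clock: 24.0
position: [630.8, 125.6, 82.9]
tool_rot: [[0.997, 0.073, -0.013], [0.073, -0.997, -0.0], [-0.013, -0.001, -1.0]]
contact_force: [0.5, -0.5, 0.3]
finger_gap: 0.201
```

>>> arm_command(commands=[{"grip":-0.6,"offset":[0,0.02,-0.04],"turn":[0,0,0]},{"grip":-0.6,"offset":[0,0.03,-0.04],"turn":[0,0,0]},{"grip":-0.6,"offset":[0,0.03,-0.02],"turn":[0,0,0]},{"grip":-0.6,"offset":[0,0,0],"turn":[0,0,0]},{"grip":-0.6,"offset":[0,0,0],"turn":[0,0,0]}])

```text
clock: 24.5
position: [640.1, 29.3, 191.5]
tool_rot: [[0.998, 0.057, -0.003], [0.057, -0.998, -0.006], [-0.004, 0.005, -1.0]]
contact_force: [-0.3, 0.5, 0.3]
finger_gap: 0.199
```

Run:
```python
from h import *
st=manip.state();w=snap('wrist','w15.png');print(st['position'],st['clock'],st['joint_velocities'].round(2))
t=snap('top','t15.png');snap('side','s15.png')
```

```text
[640.14730441  29.29481332 191.47467127] 24.5 [ 2.83 -1.04  1.67 -1.21  0.94  0.65  1.04]
```

View pics/w15.png

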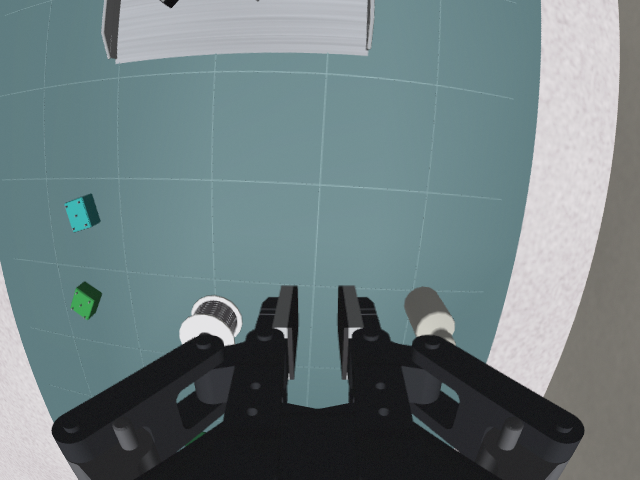

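View pics/t15.png

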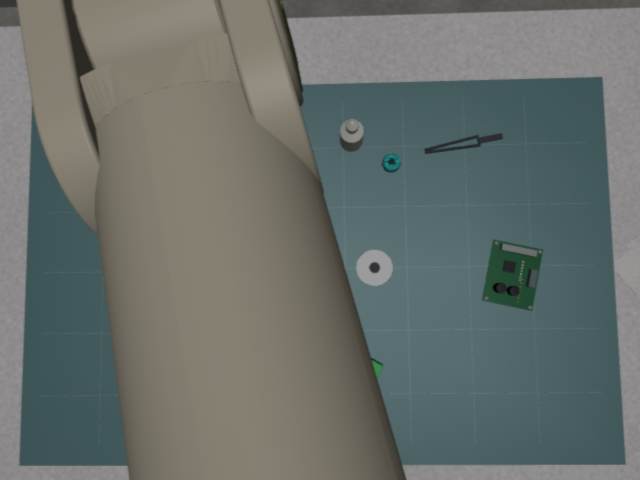

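View pics/s15.png

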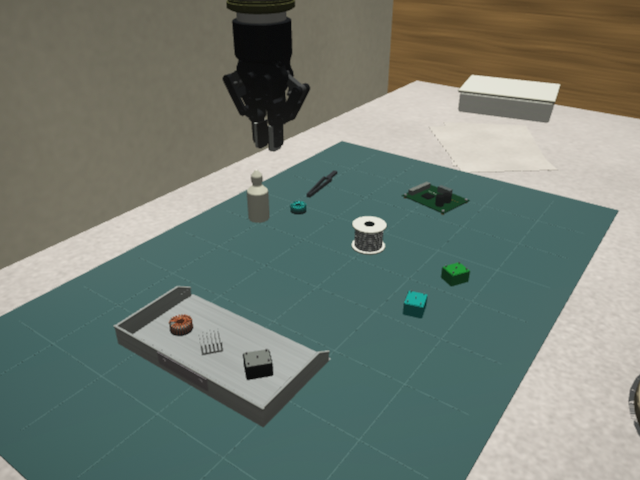

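The side view shows all three in the tray: choke (181,325), heat sink (211,343) and relay (258,362). The reel, bottle, board and tweezers have the same top-view pixels as at the start. I'll run a numeric check, then hand in.

Run:
```python
from h import *
s=manip.snapshot('side'); ok=True
for n,u,v,z in [('choke',181,324,12),('hs',211,342,12),('relay',258,363,14)]:
    p=ray2plane(s,u,v,z); d=p[1]-165; ok&=25<d<115 and 450<p[0]<660; print(n,p.round(0),'behind mouth',d.round(0))
print(ok)
if ok: manip.sign_off()
```

```text
choke [625. 235.  12.] behind mouth 70.0
hs [567. 238.  12.] behind mouth 73.0
relay [493. 234.  14.] behind mouth 69.0
True
the job is handed in; nothing more can be done
```

I swept the relay, the heat sink and the copper choke one at a time over the lip and into the tray. I used the nearly shut fingers as a two-point cradle, then backed away and handed the job in at about 25 s.

- **Parts:** the last side-camera check put the parts 69–73 mm behind the tray's open front edge (20 mm needed). All lie clear of the side and back walls.
- **Bystanders:** the reel, bottle, board and tweezers look unmoved, in the same top-view pixels as at the start. The look-alikes were not touched.
- **Not confirmed at the end:** the arm blocked the top camera's view of the tray, so the final part positions rest on the side camera alone.
- **Corrected on the way:** the fingers drifted up to z = 13.6 mm at the choke, so I backed off, lowered them and re-engaged before pushing.

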